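# Hand check of a wafer stage's limit switch

## Task

Slide the stage's carriage along its rail to mid-travel, with its green pointers on the white middle marks. Then, by hand, push over the lever of the limit switch with the red roller until it clicks, without forcing it to its end stop, and let it spring back upright. Leave the carriage on the marks, do not work the yellow-roller switch, and leave the small box lying on the stage's bed where it is.

Things in the scene. Friction and masses are not known exactly. Their poses are not given: they have to be found in the camera images.
- axis: Bed of the stage: fixed aluminium plate 190 (x) x 500 (y) x 15 mm on the table, with a rail 70 mm wide, 290 mm long along its middle (along y), top 50 mm above the table. Origin: centre of its underside, on the table; z up. White lines 6 mm wide on black strips both sides of the rail, at its y = 0, mark the middle.
- carriage (a joint): Position of the carriage, m: 0 = green pointers on the white middle marks, positive towards the bed's +y. About 3 N of friction; stays where it is left; travel +-0.095. Starts 45 to 85 mm to the +y side. Within 10 mm of 0 counts as on the marks.
- carriage_center (a point): Middle of the carriage, 85 mm above the table, over the rail's centre line. Saddle 100 (x) x 80 (y) mm, 50 to 64 mm above the table; on it a white block 70 (x) x 80 (y, along the rail) up to 106 mm: its upright end faces, 40 mm from this point along the rail, are good to push on; a black chuck 76 mm across on top, to 118 mm.
- switch_red: Limit switch with the red roller: grey and aluminium housing 40 x 40 mm, 78 mm high, fixed on one end of the bed (which end varies). Origin: centre of its underside, 15 mm above the table. Its lever stands on its -x face and swings along its y; z up; turned up to 0.12 rad from the bed.
- lever_red (a joint): Lever of the red-roller switch, rad: 0 = upright; positive leans to the switch's +y, negative to -y; works both ways. Level pivot 79 mm above the table, roller centre 60 mm from it. Sprung back to 0 by 0.6 N m per rad (4 to 5 N at the roller at the click). Clicks at 0.42 rad (24 deg); end stop, not to be reached, at 1.05 rad (60 deg).
- red_roller (a point): Centre of the red roller (22 mm diameter, 12 mm wide, its axis along its switch's x) at the lever's top, 139 mm above the table at rest and 43 mm from the switch's origin towards its -x (the housing ends at 20 mm). Lever arm: steel strip 12 mm wide in the swing direction, on the housing's side of the roller.
- switch_yellow: Limit switch with the yellow roller: grey and aluminium housing 40 x 40 mm, 78 mm high, fixed on one end of the bed (which end varies). Origin: centre of its underside, 15 mm above the table. Its lever stands on its -x face and swings along its y; z up; turned up to 0.12 rad from the bed. Not to be operated.
- lever_yellow (a joint): Lever of the yellow-roller switch, rad: 0 = upright; positive leans to the switch's +y, negative to -y; works both ways. Level pivot 79 mm above the table, roller centre 60 mm from it. Sprung back to 0 by 0.6 N m per rad (4 to 5 N at the roller at the click). Clicks at 0.42 rad (24 deg); end stop, not to be reached, at 1.05 rad (60 deg). Leave it alone.
- yellow_roller (a point): Centre of the yellow roller (22 mm diameter, 12 mm wide, its axis along its switch's x) at the lever's top, 139 mm above the table at rest and 43 mm from the switch's origin towards its -x (the housing ends at 20 mm). Lever arm: steel strip 12 mm wide in the swing direction, on the housing's side of the roller.
- sensor_box: Small pale box 30 x 45 x 22 mm lying loose on the bed, beside the rail on the bed's +x side; origin at the centre of its underside. Leave it there.

How it is judged:
By the outcome, as a careful person would: the job done as asked, in the order asked, and still so for the second after the job is handed in, with the robot touching nothing.
It also fails if it takes over 45 s, if anything falls off the work surface, if the arm or the gripper's body presses on something with over 40 N, if the wrist force passes 120 N, or if a joint passes its speed limit or range.

## Robot

A 6-joint arm with a two-finger parallel gripper is mounted at the origin on the work surface. World frame = base frame: x ahead of the robot, y to its left, z up, the work surface at z = 0. Lengths are in m, angles in rad, forces in N, time in s.
With the tool pointing down it reaches from about 0.35 to 0.975 m from the base axis. Payload 7.1 kg.
Tool frame: the origin (TCP) lies between the finger pads; the fingertips stand 8 mm ahead of it and the grasp point (between the pads) lies 11 mm behind it (r.tcp_to_tips is the distance from the TCP to the fingertips, in m); z points along the fingers, y is the line along which they close (so a half turn about z gives the same grasp; the last joint's range is limited). The gripper opens to 88 mm and grips with 3 to 60 N. Pads are 20 mm wide; open, the fingers measure 115 mm over their backs; the gripper's body (75 mm by 178 mm) begins 61 mm behind the grasp point.
Start: joints at [1.157, 0.423, 1.63, -0, 1.089, -0.019], TCP at [0.24, 0.577, 0.231] pointing down, gripper open.
Joint ranges: [-3, 3], [-0.9, 2.11], [0.09, 2.58], [-1.31, 4.45], [0.11, 2.69], [-2.54, 2.54]. Speed limits (rad/s): [2.39, 2.39, 3.01, 3.14, 3.14, 3.14].

## Interface

Orientations are given as a unit quaternion [x, y, z, w].
In Python, from bench import r gives the robot as it stands. The module is installed in compiled form; this text tells all that it offers.
- The arm moves only by the tool drive_tool, never from a script. Its argument "commands" is a list of rows, each an object with "travel": the shift along the tool's x, y, z in m, a list of three; "dr": the turn, a rotation vector about the tool's x, y, z in rad, a list of three; "hand": the closure, from -1 (fully open) to 1 (shut). In form: [{"travel": [x, y, z], "dr": [wx, wy, wz], "hand": hand}, ...]. A call has exactly 10 rows; each row shifts and turns the commanded pose from where the row before left it, along the tool's axes as they then stand; what a row does not reach is not made up. A row lasts 1/8 s, in which the tool goes at most 62.5 mm and 10.7 degrees, less where a joint would pass 70% of its speed; a pose out of reach is approached as far as the arm can. A call is refused whole if a number of a shift passes 0.0625 or a number of a turn 0.188, either way. A call with a gripper value outside its range is refused whole. The fingers move at their own pace and stop on an object; "newtons" is the grip in N (left out, the last holds). Time passes only in rows, so rows that do not move let the fingers close, or fill a call up. It gives the time, the measured TCP pose, the force, the opening and the grip force at its end, in the units of the state.
- r.observe(): the state, without advancing time (a new reading comes with each control period).
- r.camera(name): name is "side" or "top"; returns a dict with "frame" (384x512x3 uint8, red, green, blue), "depth" (384x512 float32, m along the optical axis (not along the pixel's ray), 0 where there is no reading), "camera_matrix" (3x3 intrinsics, pixels), "k1" (the pictures are not rectified: a ray, as slopes to the right and down, at radius r is drawn at 1 + k1 r^2 times it, then the intrinsics apply), "R" (3x3) and "t" (3): a world point X has camera coordinates R X + t. Camera axes: x right, y down, z forward; pixel columns grow to the right and rows downward; lengths in m; the calibration is good to about 2 mm. A picture is of the moment at which its call begins.
- r.finish_job(): hands the job in; it is judged then, once.
Trained networks look in a picture, given as the dict that the camera call returned (one of the last four; its "shot" number tells which), for a name from the list of things; names that differ only in an ending like _2 or _b are one class to them, and where a whole thing is asked for, a point or a joint stands for the part that bears it (a point fixed in the world has none). Each returns a list of dicts, best first, with "confidence" (0 to 1); they miss things now and then, are a little off and sometimes report something else, mostly with a low value. They report only what shows in the picture. A call takes as long as a camera call.
- r.outline_of(picture, thing): "pixels" (384x512 bool, what is visible of it) and "xy" ([column, row] in pixels, amid what is visible of it).
- r.landmark_of(picture, thing): "xy" ([column, row] in pixels: a listed point, or the origin of a listed thing).
The state is a dict: "t": time; "joints": joint angles; "qvel": joint speeds; "effort": joint torques, N m; "tool_pos": TCP position; "orientation": TCP orientation; "contact_force": force on the tool from outside, world axes, zero at the start; "wrist_torque": the same for the moment, N m; "opening": finger opening in m; "finger_force": force on a finger pad.
Only numpy, scipy, OpenCV 4.12 (cv2) and the standard library are available. Lean on these libraries where they do the work, as an engineer would, in place of code of your own. Each camera call takes 0.05 s, during which the arm holds its last target. There are 200 camera calls.

## Working session

There is one attempt and no reset: what is moved stays moved. The work goes in short steps, Python scripts to look and compute and a tool call to move; the robot and the scene stay as the last step left them, time stands still between calls to the robot, and variables do not carry over. Pictures are saved under pics/ and viewed, at most 10 in all, crops included, and the job is handed in when it is done.

Besides the shell and the picture viewer there is one more tool, called after "Request:" as name(argument=value, ...) on one line, values as JSON. drive_tool: Moves the arm, as the interface text tells. Its arguments: {"type":"object","properties":{"commands":{"type":"array"},"newtons":{"type":"number"}},"required":["commands"]}

```bash
mkdir -p pics; cat > h.py <<'E'
import numpy as np, cv2
from bench import r
def ray(c,uv):
    K=c["camera_matrix"]; d=np.array([c["k1"],0,0,0,0],float)
    p=cv2.undistortPoints(np.array([[uv]],float),np.array(K,float),d)[0,0]
    return np.array([p[0],p[1],1.])
def at_z(c,uv,z):
    R=np.array(c["R"]);t=np.array(c["t"]); d=R.T@ray(c,uv); o=-R.T@t
    return o+d*(z-o[2])/d[2]
def dep(c,uv):
    u,v=int(round(uv[0])),int(round(uv[1])); z=c["depth"][v,u]
    return np.array(c["R"]).T@(ray(c,uv)*z-np.array(c["t"]))
def save(c,n,box=None,s=1):
    f=c["frame"]
    if box: f=f[box[1]:box[3],box[0]:box[2]]
    cv2.imwrite("pics/"+n,cv2.resize(np.ascontiguousarray(f[:,:,::-1]),None,fx=s,fy=s))
E
cat > a.py <<'E'
from h import *
Z=dict(axis=0,carriage_center=.085,switch_red=.015,red_roller=.139,switch_yellow=.015,yellow_roller=.139,sensor_box=.015)
for n in("top","side"):
    c=r.camera(n); save(c,n+"0.png",s=1.5)
    for k,z in Z.items():
        for d in r.landmark_of(c,k)[:2]:
            print(n,k,round(d["confidence"],2),np.round(d["xy"],1),np.round(at_z(c,d["xy"],z),4), "cam", np.round(-np.array(c["R"]).T@c["t"],2) if k=="axis" else "")
o=r.observe();print(o)
E
python3 a.py
```

```text
top axis 0.8 [293.8 214.4] [ 0.5344 -0.0464  0.    ] cam [0.46 0.04 0.92]
top carriage_center 0.56 [262.  211.2] [0.5344 0.0234 0.085 ] cam 
top switch_red 0.85 [202.9 206.9] [0.5502 0.1475 0.015 ] cam 
top red_roller 0.64 [190.3 222.8] [0.5092 0.1551 0.139 ] cam 
top switch_yellow 0.72 [390.2 212. ] [ 0.5367 -0.2521  0.015 ] cam 
top yellow_roller 0.61 [417.  232.3] [ 0.4886 -0.2615  0.139 ] cam 
top sensor_box 0.67 [352.6 181.4] [ 0.6033 -0.173   0.015 ] cam 
side axis 0.97 [272.5 204.3] [ 0.5312 -0.0652  0.    ] cam [0.39 0.75 0.97]
side carriage_center 0.83 [259.5 210. ] [0.5437 0.0313 0.085 ] cam 
side carriage_center 0.73 [240.9 264.5] [0.5445 0.1866 0.085 ] cam 
side switch_red 0.7 [241.6 265.9] [0.5542 0.1452 0.015 ] cam 
side red_roller 0.61 [261.5 240.5] [0.5102 0.153  0.139 ] cam 
side switch_yellow 0.81 [286.3 152.2] [ 0.5356 -0.2475  0.015 ] cam 
side yellow_roller 0.48 [308.3 116.6] [ 0.4896 -0.2655  0.139 ] cam 
side sensor_box 0.63 [255.2 168.6] [ 0.6025 -0.162   0.015 ] cam 
{'t': 0.8, 'joints': array([ 1.15703261e+00,  4.23052495e-01,  1.62989169e+00,  3.88332852e-05,
        1.08857239e+00, -1.89852171e-02]), 'qvel': array([ 0.00196019,  0.00081767, -0.00090368,  0.00033213,  0.00082213,
        0.00142268]), 'effort': array([-9.25307745e-05, -5.44507349e+01, -2.74038523e+01,  6.42889598e-02,
        1.66134979e-02, -1.11091410e-04]), 'tool_pos': array([0.24033597, 0.57694465, 0.23070802]), 'orientation': array([ 1.96118775e-01,  9.80580147e-01,  4.08465670e-05, -8.63481632e-06]), 'contact_force': array([ 0.54046408,  0.47297494, -0.01771148]), 'wrist_torque': array([ 0.00851029, -0.01573056,  0.00824905]), 'finger_force': 0.0, 'opening': 0.0880492740197773}
```

View pics/top0.png

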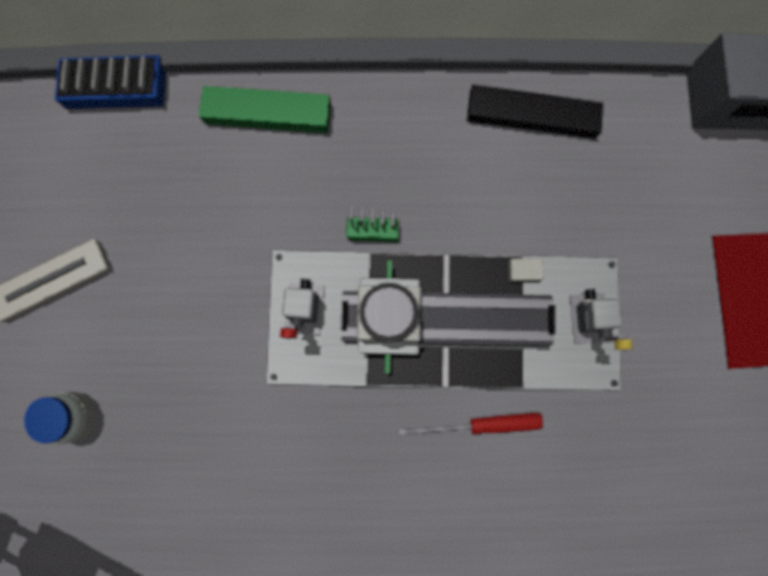

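View pics/side0.png

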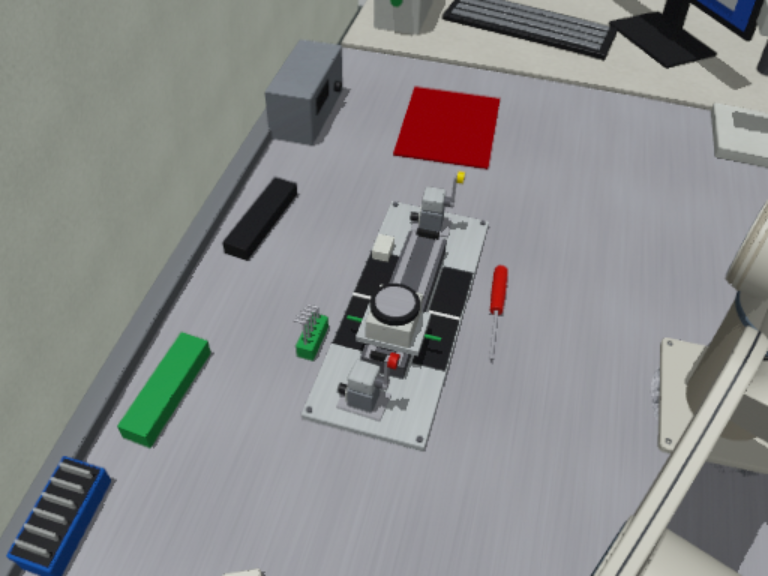

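The top view shows the bed nearly aligned with the world axes: red switch on the left at (290,315) in the 1.5x picture, yellow on the right at (605,315), carriage at (390,312). The white marks are at column 446 and the pointers at about 389. The box is at (526,270). The side view agrees.

```bash
cat > b.py <<'E'
from h import *
c=r.camera("top")
for n,p in dict(s1=(279,257),s2=(612,265),s3=(613,382),s4=(274,377),mU=(446,273),mL=(446,367)).items():
    uv=(p[0]/1.5,p[1]/1.5); print(n,np.round(at_z(c,uv,.015),4),np.round(dep(c,uv),4))
for n,p in dict(pU=(390,269),pL=(388,362),chuck=(389,312),blkface=(362,325)).items():
    uv=(p[0]/1.5,p[1]/1.5); print(n,np.round(dep(c,uv),4))
for k in("carriage","red_roller","switch_red"):
    for d in r.outline_of(c,k)[:1]:
        v,u=np.nonzero(d["pixels"]); P=np.array([dep(c,(a,b)) for a,b in zip(u,v)])
        for lo,hi in((.05,.08),(.085,.1),(.1,.112),(.112,.125),(.125,.16)):
            Q=P[(P[:,2]>lo)&(P[:,2]<hi)]
            if len(Q)>5: print(k,lo,len(Q),np.round(Q.min(0),3),np.round(Q.max(0),3),np.round(Q.mean(0),4))
R=cv2; from scipy.spatial.transform import Rotation as Ro
print(np.round(Ro.from_quat(r.observe()["orientation"]).as_matrix(),3))
E
python3 b.py
```

```text
s1 [0.627  0.1848 0.015 ] [0.6266 0.1845 0.0173]
s2 [ 0.6132 -0.2954  0.015 ] [ 0.6125 -0.2938  0.0194]
s3 [ 0.4456 -0.2883  0.015 ] [ 0.4457 -0.2871  0.0185]
s4 [0.4567 0.1892 0.015 ] [0.4568 0.1883 0.0202]
mU [ 0.6026 -0.0538  0.015 ] [ 0.6028 -0.0539  0.0137]
mL [ 0.4695 -0.0514  0.015 ] [ 0.4695 -0.0514  0.0155]
pU [0.6024 0.0265 0.0545]
pL [0.4764 0.03   0.0566]
chuck [0.5376 0.0289 0.1182]
blkface [0.5226 0.0631 0.1038]
carriage 0.05 468 [ 0.485 -0.012  0.05 ] [0.591 0.069 0.08 ] [0.5227 0.0287 0.0628]
carriage 0.085 14 [ 0.503 -0.005  0.088] [0.505 0.068 0.1  ] [0.5032 0.0108 0.0939]
carriage 0.1 300 [ 0.502 -0.011  0.1  ] [0.574 0.07  0.111] [0.5361 0.0305 0.1044]
carriage 0.112 1252 [ 0.502 -0.008  0.113] [0.576 0.065 0.122] [0.5384 0.0289 0.1174]
red_roller 0.125 97 [0.505 0.141 0.125] [0.522 0.16  0.152] [0.5123 0.1502 0.1442]
switch_red 0.05 68 [0.516 0.126 0.05 ] [0.575 0.168 0.08 ] [0.5458 0.1341 0.0644]
switch_red 0.085 404 [0.518 0.129 0.085] [0.573 0.167 0.097] [0.5513 0.1473 0.0909]
switch_red 0.125 95 [0.505 0.141 0.125] [0.522 0.16  0.152] [0.5126 0.1501 0.1443]
[[-0.923  0.385  0.   ]
 [ 0.385  0.923 -0.   ]
 [-0.     0.    -1.   ]]
```

Request:
drive_tool(commands=[{"travel": [0, 0, 0], "dr": [0, 0, -0.132], "hand": 1}, {"travel": [0, 0, 0], "dr": [0, 0, -0.132], "hand": 1}, {"travel": [0, 0, 0], "dr": [0, 0, -0.131], "hand": 1}, {"travel": [-0.03, -0.048, 0], "dr": [0, 0, 0], "hand": 1}, {"travel": [-0.03, -0.048, 0], "dr": [0, 0, 0], "hand": 1}, {"travel": [-0.03, -0.048, 0], "dr": [0, 0, 0], "hand": 1}, {"travel": [-0.03, -0.048, 0], "dr": [0, 0, 0], "hand": 1}, {"travel": [-0.03, -0.048, 0], "dr": [0, 0, 0], "hand": 1}, {"travel": [-0.03, -0.048, 0], "dr": [0, 0, 0], "hand": 1}, {"travel": [0, 0, 0], "dr": [0, 0, 0], "hand": 1}], newtons=10)

```text
t: 2.25
tool_pos: [0.422, 0.2862, 0.2309]
orientation: [0.002, 1.0, -0.0, 0.0]
contact_force: [0.8, 0.4, 0.6]
opening: 0.0006
finger_force: 0.0
```

Request:
drive_tool(commands=[{"travel": [-0.0308, -0.047, 0], "dr": [0, 0, 0], "hand": 1}, {"travel": [-0.0308, -0.047, 0], "dr": [0, 0, 0], "hand": 1}, {"travel": [-0.0308, -0.047, 0], "dr": [0, 0, 0], "hand": 1}, {"travel": [-0.0308, -0.047, 0], "dr": [0, 0, 0], "hand": 1}, {"travel": [0, 0, 0], "dr": [0, 0, 0], "hand": 1}, {"travel": [0, 0, 0.03], "dr": [0, 0, 0], "hand": 1}, {"travel": [0, 0, 0.03], "dr": [0, 0, 0], "hand": 1}, {"travel": [0, 0, 0.02], "dr": [0, 0, 0], "hand": 1}, {"travel": [0, 0, 0], "dr": [0, 0, 0], "hand": 1}, {"travel": [0, 0, 0], "dr": [0, 0, 0], "hand": 1}])

```text
t: 3.5
tool_pos: [0.5438, 0.1021, 0.1514]
orientation: [-0.001, 1.0, 0.0, 0.0]
contact_force: [0.5, 0.5, 0.2]
opening: 0.0006
finger_force: 0.0
```

```bash
cat > v.py <<'E'
import sys
from h import *
n=sys.argv[1]
c=r.camera("side"); save(c,n+".png",(170,80,370,300),2.7)
print(np.round(r.observe()["tool_pos"],4))
E
python3 v.py s1
```

```text
[0.5441 0.1019 0.1517]
```

View pics/s1.png

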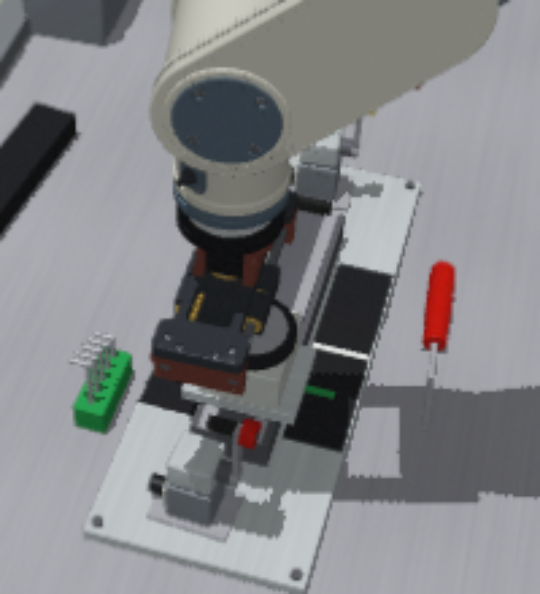

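The gripper is over the gap between the carriage and the red switch, clear of the roller at (250,432). Descending now.

Request:
drive_tool(commands=[{"travel": [0, -0.004, 0], "dr": [0, 0, 0], "hand": 1}, {"travel": [0, 0, 0.02], "dr": [0, 0, 0], "hand": 1}, {"travel": [0, 0, 0.02], "dr": [0, 0, 0], "hand": 1}, {"travel": [0, 0, 0.015], "dr": [0, 0, 0], "hand": 1}, {"travel": [0, 0, 0], "dr": [0, 0, 0], "hand": 1}, {"travel": [0, -0.005, 0], "dr": [0, 0, 0], "hand": 1}, {"travel": [0, -0.005, 0], "dr": [0, 0, 0], "hand": 1}, {"travel": [0, -0.005, 0], "dr": [0, 0, 0], "hand": 1}, {"travel": [0, -0.005, 0], "dr": [0, 0, 0], "hand": 1}, {"travel": [0, 0, 0], "dr": [0, 0, 0], "hand": 1}])

```text
t: 4.8
tool_pos: [0.5438, 0.0766, 0.0959]
orientation: [0.0, 1.0, -0.0, 0.0]
contact_force: [0.2, -0.6, -0.1]
opening: 0.0004
finger_force: 0.0
```

```bash
cat > m.py <<'E'
from h import *
print(np.round(r.observe()["tool_pos"],4), np.round(r.observe()["contact_force"],1))
for n in("top","side"):
    c=r.camera(n)
    for k,z in dict(carriage_center=.085,red_roller=.139).items():
        for d in r.landmark_of(c,k)[:1]: print(n,k,round(d["confidence"],2),np.round(at_z(c,d["xy"],z),4))
E
python3 m.py
```

```text
[0.5438 0.0766 0.0959] [ 0.2 -0.6 -0.1]
top red_roller 0.49 [0.5055 0.1485 0.139 ]
side carriage_center 0.96 [0.5368 0.0256 0.085 ]
side red_roller 0.54 [0.5089 0.1521 0.139 ]
```

Request:
drive_tool(commands=[{"travel": [0, -0.008, 0], "dr": [0, 0, 0], "hand": 1}, {"travel": [0, -0.008, 0], "dr": [0, 0, 0], "hand": 1}, {"travel": [0, -0.008, 0], "dr": [0, 0, 0], "hand": 1}, {"travel": [0, -0.008, 0], "dr": [0, 0, 0], "hand": 1}, {"travel": [0, -0.008, 0], "dr": [0, 0, 0], "hand": 1}, {"travel": [0, -0.008, 0], "dr": [0, 0, 0], "hand": 1}, {"travel": [0, -0.007, 0], "dr": [0, 0, 0], "hand": 1}, {"travel": [0, -0.005, 0], "dr": [0, 0, 0], "hand": 1}, {"travel": [0, -0.004, 0], "dr": [0, 0, 0], "hand": 1}, {"travel": [0, 0, 0], "dr": [0, 0, 0], "hand": 1}])

```text
t: 6.35
tool_pos: [0.5445, 0.0124, 0.0959]
orientation: [-0.0, 1.0, -0.0, 0.001]
contact_force: [0.3, 0.4, -0.2]
opening: 0.0004
finger_force: 0.0
```

```bash
python3 m.py; python3 v.py s2
```

```text
[0.5445 0.0124 0.0959] [ 0.3  0.4 -0.2]
top red_roller 0.65 [0.5128 0.1522 0.139 ]
side carriage_center 0.66 [ 0.538  -0.0438  0.085 ]
side red_roller 0.49 [0.5111 0.1546 0.139 ]
[0.5439 0.013  0.0958]
```

View pics/s2.png

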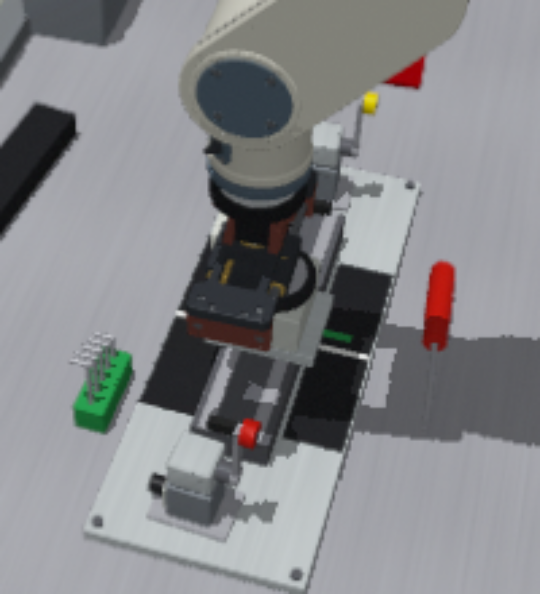

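The pointer is at (337,336) in the crop and the white mark at (350,353). Next I convert both to positions, since the pointer sits about 40 mm higher and needs parallax correction.

```bash
python3 - <<'E'
from h import *
c=r.camera("side")
for n,(a,b),z in(("ptr",(337,336),.0555),("ptr",(344,338),.0555),("mark",(350,353),.015),("mark",(358,355),.015)):
    uv=(170+a/2.7-.3,80+b/2.7-.3); print(n,np.round(at_z(c,uv,z),4),np.round(dep(c,uv),4))
E
```

```text
ptr [ 0.472  -0.0335  0.0555] [ 0.472  -0.0329  0.0562]
ptr [ 0.4655 -0.0329  0.0555] [ 0.4657 -0.0349  0.0531]
mark [ 0.4599 -0.0513  0.015 ] [ 0.4599 -0.0505  0.0159]
mark [ 0.4523 -0.0509  0.015 ] [ 0.4524 -0.0511  0.0148]
```

Request:
drive_tool(commands=[{"travel": [0, -0.004, 0], "dr": [0, 0, 0], "hand": 1}, {"travel": [0, -0.003, 0], "dr": [0, 0, 0], "hand": 1}, {"travel": [0, -0.003, 0], "dr": [0, 0, 0], "hand": 1}, {"travel": [0, 0, 0], "dr": [0, 0, 0], "hand": 1}, {"travel": [0, 0.02, 0], "dr": [0, 0, 0], "hand": 1}, {"travel": [0, 0.03, 0], "dr": [0, 0, 0], "hand": 1}, {"travel": [0, 0.03, -0.03], "dr": [0, 0, 0], "hand": 1}, {"travel": [0, 0.01, -0.05], "dr": [0, 0, 0], "hand": 1}, {"travel": [0, 0, -0.03], "dr": [0, 0, 0], "hand": 1}, {"travel": [0, 0, 0], "dr": [0, 0, 0], "hand": 1}])

```text
t: 8.0
tool_pos: [0.5451, 0.0944, 0.208]
orientation: [-0.001, 1.0, 0.0, 0.003]
contact_force: [-0.1, 0.5, 0.4]
opening: 0.0005
finger_force: 0.0
```

```bash
python3 m.py; python3 - <<'E'
from h import *
a=r.camera("side"); b=r.camera("top")
f=lambda c,x:cv2.resize(np.ascontiguousarray(c["frame"][x[1]:x[3],x[0]:x[2],::-1]),None,fx=4,fy=4)
cv2.imwrite("pics/s3.png",np.hstack([f(a,(225,160,325,300)),f(b,(245,160,345,300))]))
E
```

```text
[0.5451 0.0944 0.208 ] [-0.1  0.5  0.4]
top carriage_center 0.62 [ 0.5336 -0.0539  0.085 ]
side carriage_center 0.86 [ 0.5385 -0.0521  0.085 ]
side red_roller 0.64 [0.5123 0.1565 0.139 ]
```

View pics/s3.png

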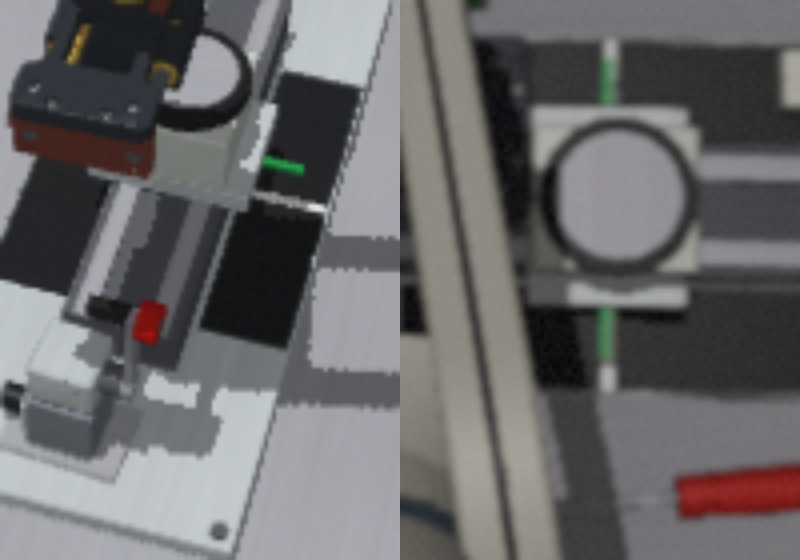

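```bash
python3 - <<'E'
from h import *
c=r.camera("top")
# mark center col in bare rows & pointer center col via intensity/green centroid
f=c["frame"].astype(float)
g=f[:,:,1]-np.maximum(f[:,:,0],f[:,:,2]); 
for v in range(168,260,1):
    row=slice(388-105,388-65)
    s=g[v,286:306]; L=f[v,286:306].mean(1)
    if s.max()>25:
        w=np.clip(s-10,0,None); u=286+(w*np.arange(20)).sum()/w.sum(); print("ptr",v,round(u,1),np.round(at_z(c,(u,v),.0555)[:2],4))
    elif L.max()-np.median(L)>35 and (L>np.median(L)+30).sum()<7:
        w=np.clip(L-np.median(L)-15,0,None); u=286+(w*np.arange(20)).sum()/w.sum(); print("mark",v,round(u,1),np.round(at_z(c,(u,v),.0155)[:2],4))
E
```

```text
mark 170 297.2 [ 0.6286 -0.054 ]
mark 171 297.2 [ 0.6264 -0.0539]
mark 172 297.2 [ 0.6242 -0.0539]
mark 173 297.2 [ 0.622  -0.0538]
mark 174 297.2 [ 0.6198 -0.0539]
ptr 175 296.2 [ 0.6108 -0.0478]
ptr 176 296.3 [ 0.6088 -0.0479]
ptr 177 296.2 [ 0.6067 -0.0477]
ptr 178 296.2 [ 0.6046 -0.0476]
ptr 179 296.2 [ 0.6025 -0.0476]
ptr 180 296.3 [ 0.6005 -0.0477]
ptr 181 296.3 [ 0.5984 -0.0478]
ptr 182 296.3 [ 0.5963 -0.0476]
ptr 183 296.2 [ 0.5943 -0.0474]
ptr 184 296.2 [ 0.5922 -0.0474]
ptr 185 296.2 [ 0.5901 -0.0473]
mark 189 288.7 [ 0.5875 -0.0351]
mark 191 288.2 [ 0.5832 -0.0338]
mark 192 286.6 [ 0.5811 -0.0305]
mark 193 293.7 [ 0.5788 -0.0455]
mark 225 286.6 [ 0.5109 -0.0294]
mark 226 287.0 [ 0.5088 -0.0302]
mark 227 287.2 [ 0.5067 -0.0306]
mark 231 289.4 [ 0.4982 -0.0352]
mark 232 289.9 [ 0.4961 -0.0362]
ptr 237 295.9 [ 0.4846 -0.0448]
ptr 238 295.9 [ 0.4825 -0.0447]
ptr 239 296.0 [ 0.4805 -0.0449]
ptr 240 295.8 [ 0.4786 -0.0446]
ptr 241 295.7 [ 0.4766 -0.0444]
ptr 242 295.6 [ 0.4746 -0.044 ]
ptr 243 295.6 [ 0.4726 -0.0441]
ptr 244 295.6 [ 0.4706 -0.0439]
ptr 245 295.6 [ 0.4686 -0.044 ]
ptr 246 295.6 [ 0.4666 -0.044 ]
ptr 247 295.6 [ 0.4646 -0.0439]
ptr 248 295.7 [ 0.4626 -0.044 ]
mark 249 296.5 [ 0.4605 -0.0494]
mark 250 296.4 [ 0.4584 -0.0493]
mark 251 296.5 [ 0.4563 -0.0495]
mark 252 296.5 [ 0.4543 -0.0494]
mark 253 296.5 [ 0.4522 -0.0493]
mark 254 296.5 [ 0.4501 -0.0493]
mark 255 296.5 [ 0.448  -0.0493]
mark 256 296.5 [ 0.4459 -0.0492]
mark 257 296.6 [ 0.4439 -0.0493]
```

Request:
drive_tool(commands=[{"travel": [0, -0.02, 0.04], "dr": [0, 0, 0], "hand": 1}, {"travel": [0, 0, 0.04], "dr": [0, 0, 0], "hand": 1}, {"travel": [0, -0.02, 0.032], "dr": [0, 0, 0], "hand": 1}, {"travel": [0, -0.02, 0], "dr": [0, 0, 0], "hand": 1}, {"travel": [0, -0.02, 0], "dr": [0, 0, 0], "hand": 1}, {"travel": [0, -0.008, 0], "dr": [0, 0, 0], "hand": 1}, {"travel": [0, -0.004, 0], "dr": [0, 0, 0], "hand": 1}, {"travel": [0, -0.003, 0], "dr": [0, 0, 0], "hand": 1}, {"travel": [0, -0.002, 0], "dr": [0, 0, 0], "hand": 1}, {"travel": [0, 0, 0], "dr": [0, 0, 0], "hand": 1}])

```text
t: 9.7
tool_pos: [0.5439, -0.0039, 0.0938]
orientation: [-0.0, 1.0, -0.0, 0.0]
contact_force: [0.8, 1.7, 1.6]
opening: 0.0003
finger_force: 0.9
```

Request:
drive_tool(commands=[{"travel": [0, 0.02, 0], "dr": [0, 0, 0], "hand": 1}, {"travel": [0, 0.02, -0.02], "dr": [0, 0, 0], "hand": 1}, {"travel": [0, 0.01, -0.04], "dr": [0, 0, 0], "hand": 1}, {"travel": [0.018, 0.02, -0.04], "dr": [0, 0, 0], "hand": 1}, {"travel": [0.018, 0.02, 0], "dr": [0, 0, 0], "hand": 1}, {"travel": [0, 0.01, 0], "dr": [0, 0, 0], "hand": 1}, {"travel": [0, 0, 0], "dr": [0, 0, 0], "hand": 1}, {"travel": [0, 0, 0.03], "dr": [0, 0, 0], "hand": 1}, {"travel": [0, 0, 0.03], "dr": [0, 0, 0], "hand": 1}, {"travel": [0, 0, 0], "dr": [0, 0, 0], "hand": 1}])

```text
t: 10.95
tool_pos: [0.5063, 0.0952, 0.1313]
orientation: [0.0, 1.0, -0.001, -0.003]
contact_force: [0.3, -0.4, 0.6]
opening: 0.0003
finger_force: 0.0
```

```bash
python3 m.py; python3 v.py s4; python3 - <<'E'
from h import *
c=r.camera("side")
for d in r.outline_of(c,"red_roller")[:1]:
    f=c["frame"].astype(int); m=(f[:,:,0]>120)&(f[:,:,1]<70); m[:200]=0;m[:,:230]=0;m[275:]=0;m[:,300:]=0
    v,u=np.nonzero(m); P=np.array([dep(c,q) for q in zip(u,v)]); P=P[P[:,2]>.11]; print(len(P),P.min(0),P.max(0),np.median(P,0))
E
```

```text
[0.5063 0.0952 0.1313] [ 0.3 -0.4  0.6]
top carriage_center 0.87 [ 0.5277 -0.052   0.085 ]
[0.5083 0.096  0.1346]
12 [0.50566101 0.15577683 0.14318492] [0.51495975 0.16195671 0.15150194] [0.50971321 0.15811805 0.14680037]
```

View pics/s4.png

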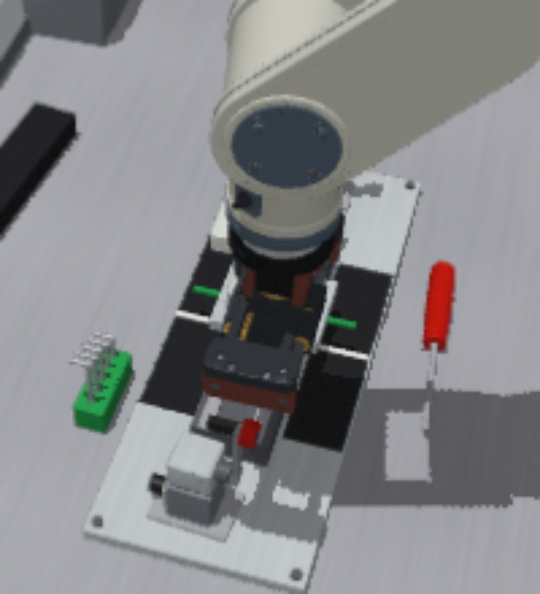

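The fingers are in front of the red roller at (250,432), on its -y side. The pointers are at (205,291) and (341,323), the marks at (195,316) and (347,354). I'll check that offset numerically before pushing.

```bash
cat > k.py <<'E'
from h import *
c=r.camera("top"); f=c["frame"].astype(float); g=f[:,:,1]-np.maximum(f[:,:,0],f[:,:,2])
for lo,hi in((170,188),(236,260)):
    for v in range(lo,hi,2):
        s=g[v,286:308];L=f[v,286:308].mean(1)
        if s.max()>25: w=np.clip(s-10,0,None);n,z="ptr",.0555
        elif L.max()-np.median(L)>35: w=np.clip(L-np.median(L)-15,0,None);n,z="mark",.0155
        else: continue
        u=286+(w*np.arange(22)).sum()/w.sum(); print(n,v,round(u,1),np.round(at_z(c,(u,v),z)[:2],4))
print(r.observe()["t"])
E
python3 k.py
```

```text
mark 170 297.2 [ 0.6286 -0.054 ]
mark 172 297.2 [ 0.6242 -0.0539]
mark 174 297.2 [ 0.6198 -0.0538]
ptr 176 300.1 [ 0.6087 -0.0557]
ptr 178 300.1 [ 0.6046 -0.0556]
ptr 180 300.1 [ 0.6004 -0.0555]
ptr 182 300.1 [ 0.5963 -0.0553]
ptr 184 300.1 [ 0.5922 -0.0553]
mark 186 297.0 [ 0.5939 -0.0529]
ptr 238 299.5 [ 0.4825 -0.052 ]
ptr 240 299.6 [ 0.4785 -0.0521]
ptr 242 299.6 [ 0.4745 -0.0521]
ptr 244 299.5 [ 0.4705 -0.0518]
ptr 246 299.4 [ 0.4665 -0.0516]
ptr 248 299.4 [ 0.4625 -0.0516]
mark 250 296.4 [ 0.4584 -0.0493]
mark 252 296.5 [ 0.4543 -0.0493]
mark 254 296.5 [ 0.4501 -0.0493]
mark 256 296.5 [ 0.4459 -0.0493]
11.45
```

The carriage is about 2 mm past the marks, which is well inside 10 mm. Now the lever, starting with an approach that stops just after contact.

Request:
drive_tool(commands=[{"travel": [0, 0.01, 0.004], "dr": [0, 0, 0], "hand": 1}, {"travel": [0, 0.008, 0], "dr": [0, 0, 0], "hand": 1}, {"travel": [0, 0.006, 0], "dr": [0, 0, 0], "hand": 1}, {"travel": [0, 0.005, 0], "dr": [0, 0, 0], "hand": 1}, {"travel": [0, 0.005, 0], "dr": [0, 0, 0], "hand": 1}, {"travel": [0, 0.005, 0], "dr": [0, 0, 0], "hand": 1}, {"travel": [0, 0.005, 0], "dr": [0, 0, 0], "hand": 1}, {"travel": [0, 0.004, 0], "dr": [0, 0, 0], "hand": 1}, {"travel": [0, 0, 0], "dr": [0, 0, 0], "hand": 1}, {"travel": [0, 0, 0], "dr": [0, 0, 0], "hand": 1}])

```text
t: 12.7
tool_pos: [0.5078, 0.1439, 0.1297]
orientation: [-0.0, 1.0, -0.0, 0.0]
contact_force: [1.4, -2.5, 1.1]
opening: 0.0009
finger_force: 1.1
```

```bash
python3 -c "
from h import *
c=r.camera('side');o=r.observe();print(o['tool_pos'],o['contact_force'])
save(c,'s5.png',(220,200,320,290),6)"
```

```text
[0.50771535 0.14382394 0.12971639] [ 1.67623736 -2.16298062  0.69009414]
```

View pics/s5.png

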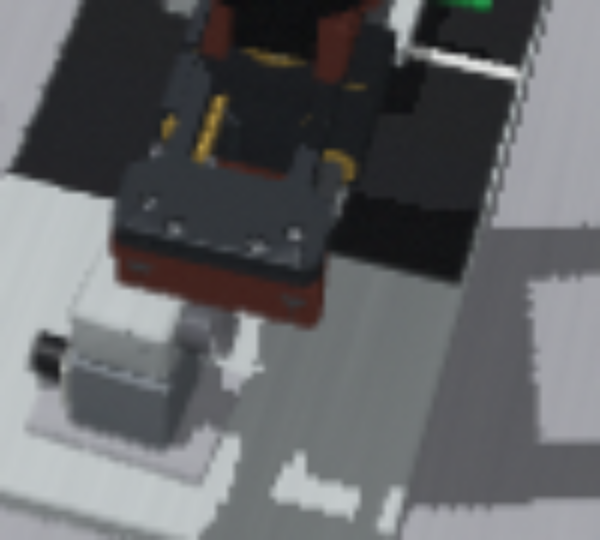

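The gripper hides the roller, but the force of about 2.3 N means about 0.23 rad. The geometry says about 15 mm of roller travel, which agrees. I'll push 20 mm more to about 0.62 rad, well past the click and short of the stop.

Request:
drive_tool(commands=[{"travel": [0, 0.004, 0], "dr": [0, 0, 0], "hand": 1}, {"travel": [0, 0.004, 0], "dr": [0, 0, 0], "hand": 1}, {"travel": [0, 0.004, 0], "dr": [0, 0, 0], "hand": 1}, {"travel": [0, 0.004, 0], "dr": [0, 0, 0], "hand": 1}, {"travel": [0, 0.002, 0], "dr": [0, 0, 0], "hand": 1}, {"travel": [0, 0.002, 0], "dr": [0, 0, 0], "hand": 1}, {"travel": [0, 0, 0], "dr": [0, 0, 0], "hand": 1}, {"travel": [0, 0, 0], "dr": [0, 0, 0], "hand": 1}, {"travel": [0, 0, 0], "dr": [0, 0, 0], "hand": 1}, {"travel": [0, 0, 0], "dr": [0, 0, 0], "hand": 1}])

```text
t: 14.0
tool_pos: [0.5059, 0.163, 0.1286]
orientation: [-0.0, 1.0, -0.001, -0.002]
contact_force: [0.8, -8.0, -3.1]
opening: 0.0006
finger_force: 3.9
```

```bash
python3 -c "
from h import *
for i in range(4):
    r.camera('side');o=r.observe();print(o['tool_pos'],o['contact_force'])"
```

```text
[0.50594158 0.1629403  0.1286121 ] [ 0.54437326 -8.12394805 -4.81252165]
[0.50589381 0.16293643 0.12859758] [ 0.30596147 -8.14648752 -4.01907014]
[0.505908   0.16295795 0.12861309] [ 0.56641988 -7.72867169 -3.97431317]
[0.50592686 0.16295216 0.12862024] [ 0.26013948 -7.19748205 -4.41523059]
```

The roller force is 7 to 8 N, which is about 0.6 rad and clearly past the click. Backing off slowly.

Request:
drive_tool(commands=[{"travel": [0, -0.005, 0], "dr": [0, 0, 0], "hand": 1}, {"travel": [0, -0.006, 0], "dr": [0, 0, 0], "hand": 1}, {"travel": [0, -0.006, 0], "dr": [0, 0, 0], "hand": 1}, {"travel": [0, -0.006, 0], "dr": [0, 0, 0], "hand": 1}, {"travel": [0, -0.006, 0], "dr": [0, 0, 0], "hand": 1}, {"travel": [0, -0.006, 0], "dr": [0, 0, 0], "hand": 1}, {"travel": [0, -0.01, 0], "dr": [0, 0, 0], "hand": 1}, {"travel": [0, -0.02, 0], "dr": [0, 0, 0], "hand": 1}, {"travel": [0, 0, -0.03], "dr": [0, 0, 0], "hand": 1}, {"travel": [0, 0, -0.04], "dr": [0, 0, 0], "hand": 1}])

```text
t: 15.45
tool_pos: [0.507, 0.0982, 0.1996]
orientation: [0.0, 1.0, -0.0, -0.001]
contact_force: [0.6, 0.4, 0.1]
opening: 0.0005
finger_force: 0.0
```

Request:
drive_tool(commands=[{"travel": [0, 0, -0.04], "dr": [0, 0, 0], "hand": 1}, {"travel": [0.02, 0.04, 0], "dr": [0, 0, 0], "hand": 1}, {"travel": [0.02, 0.04, 0], "dr": [0, 0, 0], "hand": 1}, {"travel": [0.02, 0.04, 0], "dr": [0, 0, 0], "hand": 1}, {"travel": [0.02, 0.04, 0], "dr": [0, 0, 0], "hand": 1}, {"travel": [0.02, 0.04, 0], "dr": [0, 0, 0], "hand": 1}, {"travel": [0, 0.03, 0], "dr": [0, 0, 0], "hand": 1}, {"travel": [0, 0, 0], "dr": [0, 0, 0], "hand": 1}, {"travel": [0, 0, 0], "dr": [0, 0, 0], "hand": 1}, {"travel": [0, 0, 0], "dr": [0, 0, 0], "hand": 1}])

```text
t: 16.7
tool_pos: [0.4078, 0.3278, 0.2396]
orientation: [0.001, 1.0, -0.0, -0.0]
contact_force: [0.0, -0.1, -0.2]
opening: 0.0002
finger_force: 0.0
```

```bash
python3 k.py | sed -n '1,4p;8,12p;16,30p'; python3 - <<'E'
from h import *
c=r.camera("top"); save(c,"t9.png",(160,150,440,270),2.8)
for k,z in dict(red_roller=.139,yellow_roller=.139,sensor_box=.015).items(): print(k,[np.round(at_z(c,d["xy"],z),4) for d in r.landmark_of(c,k)[:1]])
E
```

```text
mark 170 297.2 [ 0.6286 -0.0541]
mark 172 297.2 [ 0.6242 -0.0539]
mark 174 297.2 [ 0.6198 -0.0539]
ptr 176 300.1 [ 0.6087 -0.0556]
ptr 184 300.0 [ 0.5922 -0.0552]
mark 186 296.9 [ 0.5939 -0.0527]
ptr 238 299.5 [ 0.4825 -0.0521]
ptr 240 299.5 [ 0.4785 -0.0521]
ptr 242 299.5 [ 0.4745 -0.052 ]
mark 250 296.4 [ 0.4584 -0.0493]
mark 252 296.5 [ 0.4543 -0.0493]
mark 254 296.5 [ 0.4501 -0.0493]
mark 256 296.5 [ 0.4459 -0.0492]
16.75
red_roller [array([0.5028, 0.145 , 0.139 ])]
yellow_roller [array([ 0.4926, -0.263 ,  0.139 ])]
sensor_box []
```

View pics/t9.png

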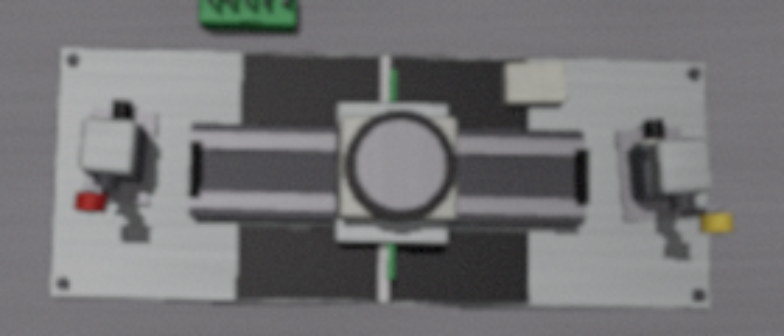

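The final picture shows the red roller at (90,201), the same spot as at the start, so the lever is upright. The pointers are on the marks at columns 385–392, and the box and yellow roller look unmoved.

```bash
python3 -c "
from bench import r
print(r.finish_job())"
```

```text
the job is handed in; nothing more can be done
None
```

The job is handed in: by my measurements the carriage is about 2–3 mm from the middle marks, the red lever was pushed to about 0.6 rad (past the 0.42 rad click, short of the stop; judged from force and position) and is upright again, and the box and yellow-roller switch look untouched.

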